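Fit the dish ring in the microscope's light base and set its clamp screw

TASK

Lift the dish ring, the tall one with the wide bore, up off its post and lower it fully home, spigot down, in the round opening of the light base, keeping hold of it until it is in. Then turn the clamp's wing screw clockwise until it seats, and back it off a quarter turn so that the ring can still be revolved. Finish with the wing screw still gripped at that setting, and leave everything else where it stands.

Things in the scene. Friction and masses are not known exactly. Their poses are not given: they have to be found in the camera images.
- dish_ring: black ring, the taller insert on the stand, with a wide 40 mm bore. Origin at the centre of its underside, z up; round, so yaw means nothing. Lower 12 mm: spigot, 50 mm diameter, tapered to 45 mm over the lowest 4 mm. From 12 to 32 mm: knurled flange, 62 mm diameter, gripped across from outside. 60 to 110 g. Must rise 45 mm to clear its post
- ring_stand: fixed grey stand: plate 90 (x) by 190 (y) by 12 mm, origin under its centre. Two pedestals, 52 mm diameter, tops 28 mm above the bench, at y = -50 and +50 mm, each with a steel post of 16 mm diameter reaching 72 mm above the bench. One insert rests on each pedestal over its post; which is where varies
- blank_insert: the other black insert on the stand: same 62 mm diameter and same spigot but only 20 mm tall in all, with a small 20 mm bore. Origin at the centre of its underside. To be left alone
- opening (a point): centre of the opening (54 mm diameter, 15 mm deep) in the top of the light base's stage plate, 64 mm above the bench; z up. Base fixed, 236 by 256 mm, turned with this point. Clamp body, 24 mm wide, 14 mm high, lies on its -x side from 36 to 114 mm; plate clear for 65 mm in +y and -y. Ring home: flange rests on the plate, ring origin 12 mm below this point
- wing_grip (a point): middle of the steel wing of the clamp screw, on its vertical axis, 109 mm above the bench, 95 mm from the opening along the opening's -x. The wing is an upright bar 36 mm long (this point's x), 10 mm thick (its y), 22 mm high (11 mm above and below this point). 27 mm below this point is the top of the 26 mm round boss it screws into; z up
- wing_screw (a joint): angle of the wing screw in rad: 0 when seated (a dead stop), growing anticlockwise seen from above as it is backed off; 2.2 to 3.2 at the start, so turn it clockwise to seat it. Light even drag of 0.05 N m, stays where it is left, does not visibly rise or sink
- vial: specimen vial 22 mm in diameter, 50 mm tall, standing on a corner of the stage plate; origin at its foot. Leave it
- petri_dish: closed clear dish, 59 mm in diameter, 14 mm high, on the bench; origin at its foot. Leave it
- forceps: steel forceps lying on the bench, 120 mm along its x; origin under its middle. Leave it
- marker: marker pen lying on the bench, 135 mm along its x; origin under its middle. Leave it
- sample_jar: glass jar 60 mm in diameter, 85 mm tall; origin at its foot. Leave it
- wash_bottle: white wash bottle 64 mm in diameter, 180 mm tall with its spout; origin at its foot. Leave it
- slide_box: grey slide box 89 by 179 by 36 mm lying on the bench; origin under its middle. Leave it

How it is judged (in metres and radians):
On the way, in this order (a step that is already met when the one before it is completed fails the run):
1. the dish ring is lifted in the gripper, clear of its post (z of dish_ring in the frame of ring_stand above 0.072 m and contact force between the fingers and dish_ring above 0.5 N), for 0.1 s.
2. the ring's spigot has entered the opening while still held (horizontal distance between dish_ring and opening below 0.006 m and z of dish_ring in the frame of opening below -0.003 m and contact force between the fingers and dish_ring above 0.5 N), for 0.05 s.
3. the ring is fully home, flat on the stage plate, and let go (horizontal distance between dish_ring and opening below 0.004 m and z of dish_ring in the frame of opening below -0.0105 m and angle between dish_ring's own z axis and vertical below 0.06 rad and contact force between dish_ring and the fingers below 0.2 N and contact force between dish_ring and the arm below 0.2 N), for 0.2 s.
4. the wing screw is seated, turned by the fingers, with the ring home (horizontal distance between dish_ring and opening below 0.004 m and z of dish_ring in the frame of opening below -0.0105 m and angle between dish_ring's own z axis and vertical below 0.06 rad and value of joint wing_screw below 0.08 rad and contact force between the fingers and wing_screw above 0.5 N), for 0.1 s.
At the end, for the whole second after the job is handed in: The ring is home (centre within 4 mm of the opening's, flange within 1.5 mm of the plate, tilted less than 0.06 rad) and untouched by the robot; the wing screw stands at 1.571 rad (a quarter turn) +- 0.32 rad (18 degrees) from its seat, still, and the fingers hold it with more than 2 N (all of step 3 and value of joint wing_screw between 1.251 and 1.891 rad and velocity of joint wing_screw between -0.05 and 0.05 rad/s and contact force between the fingers and wing_screw above 2 N); the arm keeps its last pose, push and grip.
It fails at once if a bystander or the other insert is moved by more than 25 mm (distance of any of blank_insert, vial, petri_dish, forceps, marker, sample_jar, wash_bottle, slide_box from where it was at the start of the episode above 0.025 m).
It also fails if it takes over 67 s, if anything falls off the work surface, if the arm or the gripper's body presses on something with over 40 N, if the wrist force passes 120 N, or if a joint passes its speed limit or range.

ROBOT

A 6-joint arm with a two-finger parallel gripper is mounted at the origin on the work surface. World frame = base frame: x ahead of the robot, y to its left, z up, the work surface at z = 0. Lengths are in mm, angles in rad, forces in N, time in s.
With the tool pointing down it reaches from about 350 to 975 mm from the base axis. Payload 4.9 kg.
Tool frame: the origin (TCP) lies midway between the tips of the shut fingers; the grasp point (between the pads) lies 19 mm behind it (manip.grip_point_offset is the distance from the TCP to the grasp point, in mm); x points along the fingers, y is the direction in which the jaws open and shut, and the axes are right-handed (so a half turn about x gives the same grasp; the last joint's range is limited). The gripper opens to 85 mm and grips with 20 to 120 N. Pads are 22 mm wide; open, the fingers measure 114 mm over their backs; the gripper's body (76 mm by 85 mm) begins 54 mm behind the grasp point. The pads swing forward as they close: fully open they stand 13 mm farther back than shut.
Start: joints at [-1.369, 0.053, 1.613, -0, 1.476, -0.119], TCP at [197.073, -593.097, 231.304] pointing down, gripper open.
Joint ranges: [-3.01, 3.01], [-1.01, 2.22], [0.06, 2.58], [-1.02, 4.17], [0.09, 2.62], [-3.14, 3.14]. Speed limits (rad/s): [2.57, 2.57, 3.14, 3.14, 3.14, 3.14].

INTERFACE

Orientations are given as a unit quaternion [w, x, y, z].
In Python, from bench import manip gives the robot as it stands. The module is installed in compiled form; this text tells all that it offers.
- The arm moves only by the shell command python3 -m creep 'ROWS' [FORCE]. ROWS is JSON, a list of rows, each an object with "translation": the shift along the tool's x, y, z in m, a list of three; "roll": the turn about the tool's x in rad; "grip": the finger opening in m, from 0 to 0.0854. In form: [{"translation": [x, y, z], "roll": roll, "grip": grip}, ...]. A call has exactly 10 rows; each row is the pose to reach, as a shift and turn from the pose commanded when the call began, along the tool's axes at that moment; what a row does not reach only later rows make up. A row lasts 1/8 s, in which the tool goes at most 62.5 mm and 10.7 degrees, less where a joint would pass 70% of its speed; a pose out of reach is approached as far as the arm can. A call with a gripper value outside its range is refused whole. The fingers move at their own pace and stop on an object; FORCE is the grip in N (left out, the last holds). Time passes only in rows, so rows that repeat a pose let the fingers close, or fill a call up. It gives the time, the measured TCP pose, the force and the opening at its end, in the units of the state.
- manip.get_state(): the state, without advancing time (a new reading comes with each control period).
- manip.capture(name): name is "side" or "top"; returns a dict with "image" (384x512x3 uint8, red, green, blue), "range_z" (384x512 float32, mm along the optical axis (not along the pixel's ray), 0 where there is no reading), "K" (3x3 intrinsics, pixels), "k1" (the pictures are not rectified: a ray, as slopes to the right and down, at radius r is drawn at 1 + k1 r^2 times it, then the intrinsics apply), "origin" and "orientation" of the camera in the world. Camera axes: x right, y down, z forward; pixel columns grow to the right and rows downward; lengths in mm; the calibration is good to about 2 mm. A picture is of the moment at which its call begins.
- manip.hand_in(): hands the job in, once; it reports no verdict.
The state is a dict: "time": time; "joint_positions": joint angles; "joint_vel": joint speeds; "tau": joint torques, N m; "eef_pos": TCP position; "eef_rot": TCP orientation; "force": force on the tool from outside, world axes, zero at the start; "moment": the same for the moment, N m; "finger_gap": finger opening in mm.
Only numpy, scipy, OpenCV 4.12 (cv2) and the standard library are available. Lean on these libraries where they do the work, as an engineer would, in place of code of your own. Each camera call takes 0.05 s, during which the arm holds its last target. There are 200 camera calls.

## Working session

There is one attempt and no reset: what is moved stays moved. The work goes in short steps, Python scripts to look and compute and a shell command to move; the robot and the scene stay as the last step left them, time stands still between calls to the robot, and variables do not carry over. Pictures are saved under pics/ and viewed, about 8 in all and at most 12, crops included, and the job is handed in when it is done.

```bash
mkdir -p pics; cat > h.py <<'E'
import numpy as np, cv2
from bench import manip
from scipy.spatial.transform import Rotation as R
def rot(q): return R.from_quat([q[1],q[2],q[3],q[0]]).as_matrix()
def cap(n,save=None):
    c=manip.capture(n)
    if save: cv2.imwrite('pics/'+save,cv2.cvtColor(c['image'],cv2.COLOR_RGB2BGR))
    return c
def rays(c,uv):
    K=np.array(c['K']);k=c['k1'];uv=np.atleast_2d(uv).astype(float)
    d=np.c_[(uv[:,0]-K[0,2])/K[0,0],(uv[:,1]-K[1,2])/K[1,1]];s=d.copy()
    for _ in range(20): s=d/(1+k*(s**2).sum(1,keepdims=True))
    return np.c_[s,np.ones(len(s))]
def onplane(c,uv,z):
    r=rays(c,uv)@rot(c['orientation']).T;o=np.array(c['origin'])
    return o+r*((z-o[2])/r[:,2])[:,None]
def cloud(c):
    z=c['range_z'];v,u=np.mgrid[:z.shape[0],:z.shape[1]]
    p=rays(c,np.c_[u.ravel(),v.ravel()])*z.reshape(-1,1)
    p=p@rot(c['orientation']).T+np.array(c['origin']);p[z.ravel()==0]=np.nan
    return p.reshape(*z.shape,3)
def st():
    s=manip.get_state();print('t',s['time'],'pos',np.round(s['eef_pos'],1),'F',np.round(s['force'],1),'gap',round(s['finger_gap'],1));print(np.round(rot(s['eef_rot']),3).tolist(),np.round(s['joint_positions'],2));return s
E
python3 - <<'E'
from h import *
s=st()
for n in('top','side'):
    c=cap(n,n+'0.png');print(n,c['origin'],c['orientation'],c['K'],c['k1'])
a=np.hstack([cv2.imread('pics/top0.png'),cv2.imread('pics/side0.png')])
E
```

```text
t 0.0 pos [ 197.  -592.5  230.1] F [-0.4 -0.5  0.1] gap 85.4
[[-0.0, 0.315, -0.949], [0.002, -0.949, -0.315], [-1.0, -0.002, -0.0]] [-1.37  0.05  1.61 -0.    1.48 -0.12]
top [ 342.94232104  -38.44596655 1358.87000276] [-0.06622678  0.70433953 -0.70431471  0.05882717] [[447.63795828   0.         263.05996   ]
 [  0.         447.63795828 187.15717627]
 [  0.           0.           1.        ]] 0.015695069623652868
side [-326.04815776  935.74072722 1017.58945963] [ 0.17148331 -0.31526462  0.83011509 -0.42674423] [[448.03181095   0.         256.68693739]
 [  0.         448.03181095 189.58626917]
 [  0.           0.           1.        ]] -0.12017013667341735
```

View pics/top0.png

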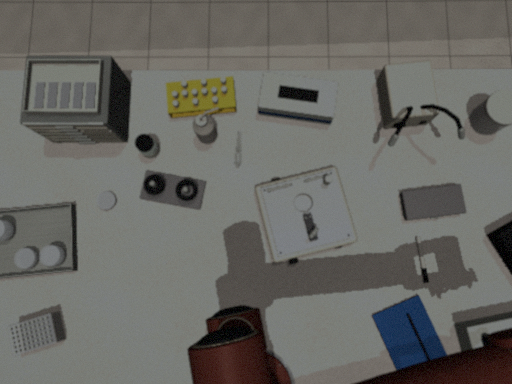

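View pics/side0.png

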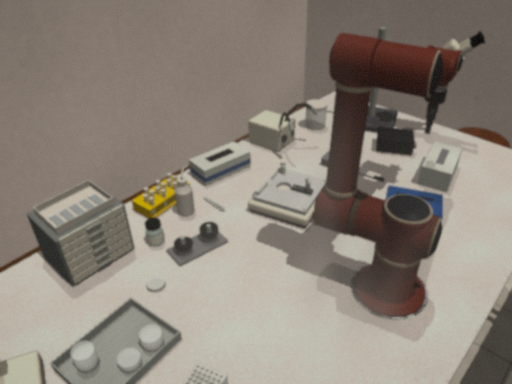

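The top view shows the stand at about (173,189) with inserts at (154,183) and (187,189). The light base is at (307,213), its opening at (303,203) and the clamp at (310,228). The side view confirms the layout, with the base partly behind the arm.

```bash
cat > m.py <<'E'
from h import *
c=cap('top');P=cloud(c)
g=cv2.cvtColor(c['image'],cv2.COLOR_RGB2GRAY)
def patch(u,v,r=14):
    return P[v-r:v+r,u-r:u+r].reshape(-1,3),g[v-r:v+r,u-r:u+r].ravel()
for u,v in((154,183),(187,189)):
    p,gg=patch(u,v)
    for z0 in (40,52,66):
        m=(p[:,2]>z0-6)&(p[:,2]<z0+6); print((u,v),z0,m.sum(),p[m].mean(0).round(1) if m.any() else '', (p[m].min(0)+p[m].max(0))[:2]/2 if m.any() else '')
# plate
m=(abs(P[...,2]-64)<5);m[:, :240]=0;m[:,370:]=0;m[:150]=0;m[270:]=0
k=np.argwhere(m)[:,::-1];r=cv2.minAreaRect(P[m][:,:2].astype(np.float32));print('plate',m.sum(),r,np.median(P[m][:,2]))
# opening: depth below plate
w=P[188:218,288:318];mm=(w[...,2]<57)
print('open',mm.sum(),w[mm].mean(0))
# wing
w=P[205:250,290:335];mm=(w[...,2]>95)&(w[...,2]<135);print('wing',mm.sum(),w[mm].mean(0) if mm.any() else '', cv2.minAreaRect(w[mm][:,:2].astype(np.float32)) if mm.sum()>3 else '')
a=cv2.resize(c['image'][165:265,240:365],None,fx=5,fy=5,interpolation=cv2.INTER_CUBIC)
b=cv2.resize(c['image'][165:215,135:212],None,fx=5,fy=5,interpolation=cv2.INTER_CUBIC)
im=np.zeros((500+0,625,3),np.uint8);im[:]=a
cv2.imwrite('pics/base.png',np.clip(im[...,::-1]*1.5,0,255).astype(np.uint8));cv2.imwrite('pics/stand.png',np.clip(b[...,::-1]*2.0,0,255).astype(np.uint8))
E
python3 m.py
```

```text
(154, 183) 40 88 [583.5 303.2  43.5] [586.74761742 304.23667515]
(154, 183) 52 227 [586.3 302.8  49. ] [586.03298421 303.45489061]
(154, 183) 66 16 [584.6 303.   67.8] [585.69920444 302.81207299]
(187, 189) 40 20 [569.4 203.9  41.2] [563.80749616 197.89048259]
(187, 189) 52 189 [569.  203.2  53.2] [568.14922217 202.07023772]
(187, 189) 66 40 [569.5 202.3  65.6] [568.60564404 202.30059764]
plate 4275 ((500.69488525390625, -150.0557098388672), (205.1794891357422, 220.6171417236328), 14.388321876525879) 63.39540727433473
open 259 [ 531.05872622 -143.83091488   49.27872696]
wing 55 [ 437.37341916 -165.53864505  113.74345604] ((437.5299377441406, -166.2647705078125), (16.705406188964844, 35.291282653808594), 31.04372787475586)
```

View pics/base.png

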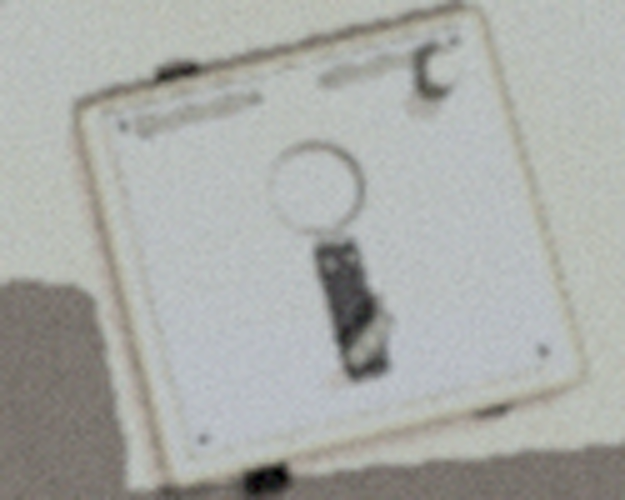

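View pics/stand.png

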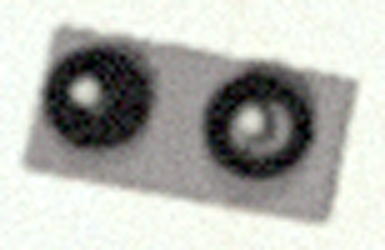

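The crops show the base opening at crop (317,188) and the wing bar running from (350,360) to (385,310). On the stand, the wide-bore ring is the right insert, at about (569,202). I'll move towards it now.

```bash
python3 -m creep '[{"translation":[0,-0.04,-0.038],"roll":-0.07,"grip":0.085},{"translation":[0,-0.08,-0.076],"roll":-0.17,"grip":0.085},{"translation":[0,-0.12,-0.114],"roll":-0.28,"grip":0.085},{"translation":[0,-0.16,-0.152],"roll":-0.39,"grip":0.085},{"translation":[0,-0.2,-0.19],"roll":-0.5,"grip":0.085},{"translation":[0,-0.24,-0.228],"roll":-0.61,"grip":0.085},{"translation":[0,-0.28,-0.266],"roll":-0.72,"grip":0.085},{"translation":[0,-0.32,-0.304],"roll":-0.83,"grip":0.085},{"translation":[0,-0.36,-0.342],"roll":-0.94,"grip":0.085},{"translation":[0,-0.4,-0.38],"roll":-1.08,"grip":0.085}]' 40
cat >> h.py <<'E'
def go(x,y,z):
    s=st();M=rot(s['eef_rot']);print('tool shift',np.round(M.T@(np.array([x,y,z])-s['eef_pos']),1),'jaw deg',np.degrees(np.arctan2(M[1,1],M[0,1])).round(1))
E
python3 -c "
from h import *
go(569,202.5,110)"
```

```text
time: 1.4
eef_pos: [431.9, -91.9, 231.2]
eef_rot: [0.457, 0.54, 0.457, -0.54]
force: [0.9, -1.3, 0.5]
finger_gap: 85.1
t 1.4 pos [431.9 -91.9 231.2] F [ 0.9 -1.3  0.5] gap 85.1
[[0.0, 0.986, -0.165], [-0.0, -0.165, -0.986], [-1.0, 0.0, 0.0]] [-0.38 -0.41  2.02 -0.    1.53 -0.21]
tool shift [ 121.2   86.7 -313. ] jaw deg -9.5
```

```bash
python3 -m creep '[{"translation":[0,0.012,-0.043],"roll":0,"grip":0.085},{"translation":[0,0.024,-0.086],"roll":0,"grip":0.085},{"translation":[0,0.036,-0.129],"roll":0,"grip":0.085},{"translation":[0,0.048,-0.172],"roll":0,"grip":0.085},{"translation":[0,0.06,-0.215],"roll":0,"grip":0.085},{"translation":[0.02,0.071,-0.256],"roll":0,"grip":0.085},{"translation":[0.05,0.081,-0.293],"roll":0,"grip":0.085},{"translation":[0.09,0.087,-0.313],"roll":0,"grip":0.085},{"translation":[0.12,0.087,-0.313],"roll":0,"grip":0.085},{"translation":[0.12,0.087,-0.313],"roll":0,"grip":0.085}]'
python3 - <<'E'
from h import *
go(569,202.5,38.5)
c=cap('side');d=cap('top')
def up(c,p):
    R_=rot(c['orientation']);q=R_.T@(np.array(p)-c['origin']);s=q[:2]/q[2];s=s*(1+c['k1']*(s@s));K=np.array(c['K']);return int(K[0,0]*s[0]+K[0,2]),int(K[1,1]*s[1]+K[1,2])
ims=[]
for k in(c,d):
    u,v=up(k,[569,202,70]);print(u,v);ims.append(cv2.resize(k['image'][v-45:v+45,u-40:u+40],None,fx=5,fy=5,interpolation=cv2.INTER_CUBIC))
cv2.imwrite('pics/a1.png',np.clip(np.hstack(ims)[...,::-1]*1.6,0,255).astype(np.uint8))
E
```

```text
time: 2.65
eef_pos: [567.7, 199.8, 107.5]
eef_rot: [-0.455, -0.538, -0.457, 0.543]
force: [-0.3, -0.8, 0.2]
finger_gap: 85.2
t 2.65 pos [567.7 199.8 107.5] F [-0.3 -0.8  0.2] gap 85.2
[[-0.007, 0.986, -0.169], [-0.002, -0.169, -0.986], [-1.0, -0.007, 0.003]] [ 0.21  0.11  1.77 -0.    1.27  0.38]
tool shift [69.   1.3 -3.1] jaw deg -9.7
208 224
185 188
```

View pics/a1.png

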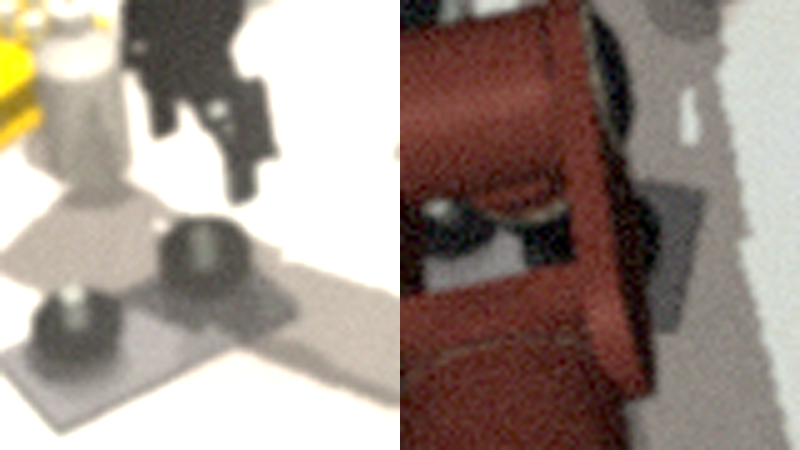

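The side crop shows the open gripper at (200,110), above and centred over the tall ring at (205,255). The top view is blocked by the arm. I'll descend most of the way and re-read.

```bash
python3 -m creep '[{"translation":[0.015,0.001,-0.002],"roll":0,"grip":0.085},{"translation":[0.03,0.001,-0.003],"roll":0,"grip":0.085},{"translation":[0.04,0.001,-0.003],"roll":0,"grip":0.085},{"translation":[0.05,0.001,-0.003],"roll":0,"grip":0.085},{"translation":[0.055,0.001,-0.003],"roll":0,"grip":0.085},{"translation":[0.06,0.001,-0.003],"roll":0,"grip":0.085},{"translation":[0.06,0.001,-0.003],"roll":0,"grip":0.085},{"translation":[0.06,0.001,-0.003],"roll":0,"grip":0.085},{"translation":[0.06,0.001,-0.003],"roll":0,"grip":0.085},{"translation":[0.06,0.001,-0.003],"roll":0,"grip":0.085}]'
python3 - <<'E'
from h import *
go(569,202.5,38.5)
E
```

```text
time: 4.0
eef_pos: [571.9, 202.9, 51.6]
eef_rot: [0.456, 0.541, 0.456, -0.54]
force: [-0.5, -0.3, 0.1]
finger_gap: 84.7
t 4.0 pos [571.9 202.9  51.6] F [-0.5 -0.3  0.1] gap 84.7
[[0.0, 0.986, -0.169], [0.0, -0.169, -0.986], [-1.0, 0.0, -0.0]] [0.22 0.18 1.79 0.   1.17 0.39]
tool shift [13.1 -2.8  0.9] jaw deg -9.7
```

```bash
python3 -m creep '[{"translation":[0.006,-0.002,0.0],"roll":0,"grip":0.085},{"translation":[0.0125,-0.0025,0.001],"roll":0,"grip":0.085},{"translation":[0.0125,-0.0025,0.001],"roll":0,"grip":0.085},{"translation":[0.0125,-0.0025,0.001],"roll":0,"grip":0.07},{"translation":[0.0125,-0.0025,0.001],"roll":0,"grip":0.06},{"translation":[0.0125,-0.0025,0.001],"roll":0,"grip":0.05},{"translation":[0.0125,-0.0025,0.001],"roll":0,"grip":0.05},{"translation":[0.0125,-0.0025,0.001],"roll":0,"grip":0.05},{"translation":[0.0125,-0.0025,0.001],"roll":0,"grip":0.05},{"translation":[0.0125,-0.0025,0.001],"roll":0,"grip":0.05}]' 40
python3 - <<'E'
from h import *
go(531,-144,150)
E
```

```text
time: 5.25
eef_pos: [569.6, 202.4, 39.5]
eef_rot: [0.456, 0.541, 0.456, -0.54]
force: [-0.4, 0.0, 4.9]
finger_gap: 60.7
t 5.25 pos [569.6 202.4  39.5] F [-0.4  0.   4.9] gap 60.7
[[0.001, 0.986, -0.169], [0.0, -0.169, -0.986], [-1.0, 0.001, -0.0]] [0.22 0.19 1.8  0.   1.15 0.39]
tool shift [-110.7   20.7  347.9] jaw deg -9.7
```

```bash
python3 -m creep '[{"translation":[-0.005,0,0],"roll":0,"grip":0.05},{"translation":[-0.015,0,0],"roll":0,"grip":0.05},{"translation":[-0.03,0,0],"roll":0,"grip":0.05},{"translation":[-0.045,0,0],"roll":0,"grip":0.05},{"translation":[-0.06,0,0],"roll":0,"grip":0.05},{"translation":[-0.075,0,0],"roll":0,"grip":0.05},{"translation":[-0.09,0,0],"roll":0,"grip":0.05},{"translation":[-0.105,0,0],"roll":0,"grip":0.05},{"translation":[-0.11,0,0],"roll":0,"grip":0.05},{"translation":[-0.11,0,0],"roll":0,"grip":0.05}]' 40
python3 - <<'E'
from h import *
go(531,-144,150)
E
```

```text
time: 6.5
eef_pos: [569.3, 202.3, 149.2]
eef_rot: [0.456, 0.541, 0.456, -0.54]
force: [0.6, -0.2, -0.9]
finger_gap: 60.5
t 6.5 pos [569.3 202.3 149.2] F [ 0.6 -0.2 -0.9] gap 60.5
[[0.001, 0.986, -0.169], [0.0, -0.169, -0.986], [-1.0, 0.001, -0.0]] [ 0.22  0.07  1.74 -0.    1.34  0.39]
tool shift [ -0.9  20.9 347.8] jaw deg -9.7
```

```bash
python3 -m creep '[{"translation":[0,0.001,0.02],"roll":0.08,"grip":0.05},{"translation":[0,0.004,0.06],"roll":0.22,"grip":0.05},{"translation":[0,0.007,0.105],"roll":0.36,"grip":0.05},{"translation":[0,0.009,0.15],"roll":0.5,"grip":0.05},{"translation":[0,0.012,0.195],"roll":0.64,"grip":0.05},{"translation":[0,0.015,0.24],"roll":0.78,"grip":0.05},{"translation":[0,0.018,0.285],"roll":0.92,"grip":0.05},{"translation":[0,0.02,0.325],"roll":1.06,"grip":0.05},{"translation":[0,0.021,0.343],"roll":1.155,"grip":0.05},{"translation":[0,0.021,0.348],"roll":1.155,"grip":0.05}]' 40
python3 - <<'E'
from h import *
go(531,-144,110)
c=cap('side','b1.png');P=cloud(c)
d=cap('top','b1t.png')
ims=[cv2.resize(c['image'][130:230,230:340],None,fx=3.6,fy=3.6),cv2.resize(d['image'][150:250,250:360],None,fx=3.6,fy=3.6)]
cv2.imwrite('pics/b1c.png',np.clip(np.hstack(ims)[...,::-1]*1.6,0,255).astype(np.uint8))
E
```

```text
time: 7.75
eef_pos: [530.2, -145.0, 147.9]
eef_rot: [-0.086, -0.701, -0.087, 0.702]
force: [0.9, 0.9, -1.8]
finger_gap: 60.5
t 7.75 pos [ 530.2 -145.   147.9] F [ 0.9  0.9 -1.8] gap 60.5
[[-0.002, 0.243, -0.97], [0.001, -0.97, -0.243], [-1.0, -0.001, 0.001]] [-0.4  -0.06  1.87  0.    1.34  0.92]
tool shift [37.9 -0.7 -1. ] jaw deg -76.0
```

View pics/b1c.png

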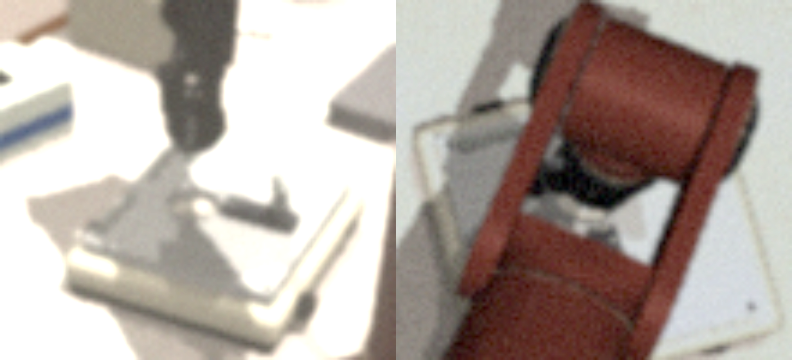

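The ring is held above the base: the side crop shows the gripper at (195,110) over the opening at (195,205). I'll check the opening centre from the first unoccluded top image by ray casting.

```bash
python3 - <<'E'
from h import *
c=cap('top')
g=cv2.imread('pics/top0.png',0)[165:265,240:365]
G=cv2.GaussianBlur(cv2.resize(g,None,fx=5,fy=5,interpolation=cv2.INTER_CUBIC),(0,0),3)
h=cv2.HoughCircles(G,cv2.HOUGH_GRADIENT,1.5,200,param1=60,param2=15,minRadius=38,maxRadius=55);print(h)
for u,v,r in (h[0][:2] if h is not None else []):
    uv=[[240+(u+.5)/5-.5,165+(v+.5)/5-.5]];print(uv,onplane(c,uv,64), r*2/5*1295/447)
for uv in ([317,188],[370,335]):print(onplane(c,[[240+uv[0]/5-.4,165+uv[1]/5-.4]],64 if uv[0]<330 else 120))
go(531,-144,110)
E
```

```text
[[[183.75 110.25  48.05]
  [381.75 299.25  54.05]]]
[[np.float32(276.35), np.float32(186.65)]] [[576.15888276 -63.78212184  64.        ]] 55.6821
[[np.float32(315.95), np.float32(224.45)]] [[ 465.01081555 -177.7548947    64.        ]] 62.63512
[[ 529.98137058 -141.32674144   64.        ]]
[[ 439.99281534 -164.86026864  120.        ]]
t 7.9 pos [ 530.7 -143.7  148.3] F [ 0.4  0.  -1.6] gap 60.0
[[-0.001, 0.245, -0.97], [0.001, -0.97, -0.245], [-1.0, -0.001, 0.001]] [-0.4  -0.06  1.87  0.    1.34  0.92]
tool shift [38.3  0.4 -0.2] jaw deg -75.8
```

```bash
python3 -m creep '[{"translation":[0.015,-0.001,0],"roll":0,"grip":0.05},{"translation":[0.03,-0.001,0],"roll":0,"grip":0.05},{"translation":[0.045,-0.001,0],"roll":0,"grip":0.05},{"translation":[0.058,-0.001,0],"roll":0,"grip":0.05},{"translation":[0.066,-0.001,0],"roll":0,"grip":0.05},{"translation":[0.07,-0.001,0],"roll":0,"grip":0.05},{"translation":[0.073,-0.001,0],"roll":0,"grip":0.05},{"translation":[0.076,-0.001,0],"roll":0,"grip":0.05},{"translation":[0.076,-0.001,0],"roll":0,"grip":0.05},{"translation":[0.076,-0.001,0],"roll":0,"grip":0.05}]' 40
python3 - <<'E'
from h import *
go(530.3,-142.5,63.5)
E
```

```text
time: 9.15
eef_pos: [530.9, -143.3, 73.1]
eef_rot: [0.087, 0.702, 0.087, -0.702]
force: [0.7, -0.0, -1.9]
finger_gap: 60.6
t 9.15 pos [ 530.9 -143.3   73.1] F [ 0.7 -0.  -1.9] gap 60.6
[[0.0, 0.243, -0.97], [-0.0, -0.97, -0.243], [-1.0, 0.0, -0.0]] [-0.4   0.03  1.92  0.    1.2   0.93]
tool shift [ 9.6 -0.9  0.3] jaw deg -75.9
```

No contact force, so the spigot is just entering. I'll keep lowering it.

```bash
python3 -m creep '[{"translation":[0.001,0,0],"roll":0,"grip":0.05},{"translation":[0.002,0,0],"roll":0,"grip":0.05},{"translation":[0.003,0,0],"roll":0,"grip":0.05},{"translation":[0.004,0,0],"roll":0,"grip":0.05},{"translation":[0.005,0,0],"roll":0,"grip":0.05},{"translation":[0.006,0,0],"roll":0,"grip":0.05},{"translation":[0.007,0,0],"roll":0,"grip":0.05},{"translation":[0.008,0,0],"roll":0,"grip":0.05},{"translation":[0.008,0,0],"roll":0,"grip":0.05},{"translation":[0.008,0,0],"roll":0,"grip":0.05}]' 40
python3 - <<'E'
from h import *
go(530.3,-142.5,63.5);print(manip.get_state()['moment'])
E
```

```text
time: 10.4
eef_pos: [530.5, -143.1, 64.6]
eef_rot: [-0.087, -0.702, -0.087, 0.702]
force: [-2.0, 1.4, -0.9]
finger_gap: 60.4
t 10.4 pos [ 530.5 -143.1   64.6] F [-2.   1.4 -0.9] gap 60.4
[[-0.0, 0.243, -0.97], [0.0, -0.97, -0.243], [-1.0, -0.0, 0.0]] [-0.4   0.04  1.92  0.    1.18  0.93]
tool shift [ 1.1 -0.7  0. ] jaw deg -75.9
[ 0.16200067  0.40871932 -0.02467826]
```

```bash
python3 -m creep '[{"translation":[0.0005,0,0],"roll":0,"grip":0.05},{"translation":[0.001,0,0],"roll":0,"grip":0.05},{"translation":[0.001,0,0],"roll":0,"grip":0.05},{"translation":[0.0015,0,0],"roll":0,"grip":0.05},{"translation":[0.0015,0,0],"roll":0,"grip":0.05},{"translation":[0.002,0,0],"roll":0,"grip":0.05},{"translation":[0.002,0,0],"roll":0,"grip":0.05},{"translation":[0.002,0,0],"roll":0,"grip":0.05},{"translation":[0.002,0,0],"roll":0,"grip":0.05},{"translation":[0.002,0,0],"roll":0,"grip":0.05}]' 40
python3 - <<'E'
from h import *
go(530.3,-142.5,63.5)
E
```

```text
time: 11.65
eef_pos: [530.5, -143.2, 63.4]
eef_rot: [-0.087, -0.701, -0.087, 0.702]
force: [-7.5, 3.0, 5.6]
finger_gap: 60.5
t 11.65 pos [ 530.5 -143.2   63.4] F [-7.5  3.   5.6] gap 60.5
[[-0.001, 0.243, -0.97], [0.0, -0.97, -0.243], [-1.0, -0.0, 0.001]] [-0.4   0.04  1.92 -0.    1.18  0.93]
tool shift [-0.1 -0.7  0. ] jaw deg -75.9
```

Sideways force is −7.5 N in x, so the spigot is rubbing a wall. I'll ease along that force and press a little more.

```bash
python3 -m creep '[{"translation":[0,-0.0003,0.0005],"roll":0,"grip":0.05},{"translation":[0,-0.0006,0.001],"roll":0,"grip":0.05},{"translation":[0,-0.0006,0.0013],"roll":0,"grip":0.05},{"translation":[0.0005,-0.0006,0.0013],"roll":0,"grip":0.05},{"translation":[0.001,-0.0006,0.0013],"roll":0,"grip":0.05},{"translation":[0.001,-0.0006,0.0013],"roll":0,"grip":0.05},{"translation":[0.001,-0.0006,0.0013],"roll":0,"grip":0.05},{"translation":[0.001,-0.0006,0.0013],"roll":0,"grip":0.05},{"translation":[0.001,-0.0006,0.0013],"roll":0,"grip":0.05},{"translation":[0.001,-0.0006,0.0013],"roll":0,"grip":0.05}]' 40
python3 - <<'E'
from h import *
go(530.3,-142.5,63.5)
E
```

```text
time: 12.9
eef_pos: [530.4, -143.2, 63.4]
eef_rot: [0.087, 0.702, 0.086, -0.701]
force: [-2.9, 3.0, 8.8]
finger_gap: 60.7
t 12.9 pos [ 530.4 -143.2   63.4] F [-2.9  3.   8.8] gap 60.7
[[0.002, 0.243, -0.97], [-0.0, -0.97, -0.243], [-1.0, 0.001, -0.002]] [-0.4   0.04  1.92  0.    1.18  0.93]
tool shift [-0.1 -0.7 -0.1] jaw deg -75.9
```

It has stopped at the predicted home height, so I'll release and rise.

```bash
python3 -m creep '[{"translation":[0,0,0],"roll":0,"grip":0.065},{"translation":[0,0,0],"roll":0,"grip":0.075},{"translation":[0,0,0],"roll":0,"grip":0.085},{"translation":[0,0,0],"roll":0,"grip":0.085},{"translation":[0,0,0],"roll":0,"grip":0.085},{"translation":[-0.01,0,0],"roll":0,"grip":0.085},{"translation":[-0.03,0,0],"roll":0,"grip":0.085},{"translation":[-0.05,0,0],"roll":0,"grip":0.085},{"translation":[-0.08,0,0],"roll":0,"grip":0.085},{"translation":[-0.11,0,0],"roll":0,"grip":0.085}]' 40
python3 - <<'E'
from h import *
go(438,-165.5,170)
c=cap('side');d=cap('top');P=cloud(c)
w=P[140:215,260:330];m=(w[...,2]>74)&(w[...,2]<94)&(np.hypot(w[...,0]-530,w[...,1]+143)<45)
print(m.sum(),w[m].mean(0) if m.any() else 0,np.percentile(w[m][:,2],[5,50,95]) if m.any() else 0)
ims=[cv2.resize(c['image'][140:230,240:340],None,fx=4,fy=4,interpolation=cv2.INTER_CUBIC),cv2.resize(d['image'][170:260,260:360],None,fx=4,fy=4,interpolation=cv2.INTER_CUBIC)]
cv2.imwrite('pics/c1.png',np.clip(np.hstack(ims)[...,::-1]*1.3,0,255).astype(np.uint8))
E
```

```text
time: 14.15
eef_pos: [529.6, -143.1, 174.6]
eef_rot: [0.087, 0.702, 0.086, -0.701]
force: [0.1, -0.2, -0.7]
finger_gap: 84.6
t 14.15 pos [ 529.6 -143.1  174.6] F [ 0.1 -0.2 -0.7] gap 84.6
[[0.002, 0.243, -0.97], [-0.001, -0.97, -0.243], [-1.0, 0.001, -0.002]] [-0.4  -0.09  1.85 -0.    1.38  0.93]
tool shift [ 4.4 -0.6 94.3] jaw deg -75.9
125 [ 529.04385054 -141.86225236   79.48000235] [74.84379983 79.11702594 85.54274397]
```

View pics/c1.png

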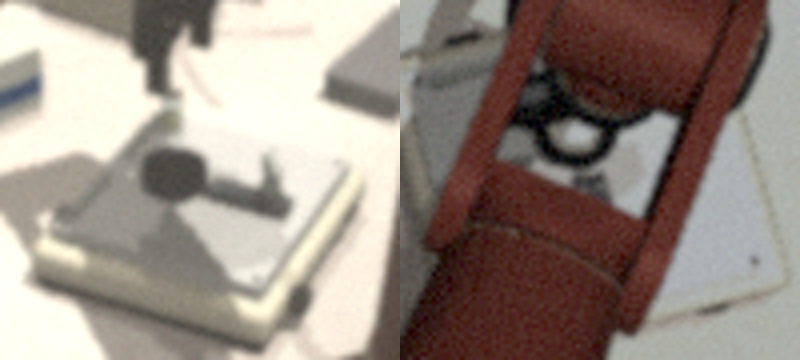

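The ring sits flat in the opening at side crop (172,172), with its top at about z 84. The wing stands clear at (270,170). Next I'll get the wing angle.

```bash
python3 - <<'E'
from h import *
for n in('side','side','top'):
    c=cap(n);P=cloud(c).reshape(-1,3)
    for zl in(98,103,108):
        m=(P[:,2]>zl)&(P[:,2]<125)&(np.hypot(P[:,0]-437.5,P[:,1]+166)<32)
        p=P[m][:,:2]
        if len(p)<6: print(n,zl,len(p));continue
        w,V=np.linalg.eigh(np.cov(p.T));v=V[:,1]
        print(n,zl,len(p),p.mean(0).round(1),np.sqrt(w).round(1),'ang',np.degrees(np.arctan(v[1]/v[0])).round(1),'mid',((p@v).min()+(p@v).max())/2*v+ (p.mean(0)@V[:,0])*V[:,0],np.ptp(p@v))
c=cap('side');
o=np.array(c['origin']);print('view dir to wing',np.degrees(np.arctan2(*(np.array([437,-166])-o[:2])[::-1])))
u=c['image'][165:205,290:325];cv2.imwrite('pics/w.png',np.clip(cv2.resize(u,None,fx=14,fy=14,interpolation=cv2.INTER_CUBIC)[...,::-1]*1.3,0,255).astype(np.uint8))
E
```

```text
side 98 31 [ 436.2 -159.3] [ 3.  11.4] ang -39.7 mid [ 441.96753168 -164.02937631] 44.301510061916474
side 103 29 [ 436.4 -159.3] [ 3.  11.5] ang -40.7 mid [ 441.90238402 -164.11317569] 44.22927938691561
side 108 22 [ 436.5 -159.8] [ 3.  10.5] ang -41.9 mid [ 436.50157232 -159.82076788] 30.342199936784255
side 98 32 [ 436.6 -159.5] [ 3.4 10.5] ang -40.2 mid [ 440.08696284 -162.43522984] 37.293497707566985
side 103 28 [ 437.1 -159.9] [ 3.4 10.8] ang -41.2 mid [ 440.00179666 -162.47148355] 37.250868977419486
side 108 25 [ 438.1 -160.7] [ 3.5 10.9] ang -41.6 mid [ 440.02697066 -162.41704268] 37.22965153127973
top 98 0
top 103 0
top 108 0
view dir to wing -55.29414036677596
```

View pics/w.png

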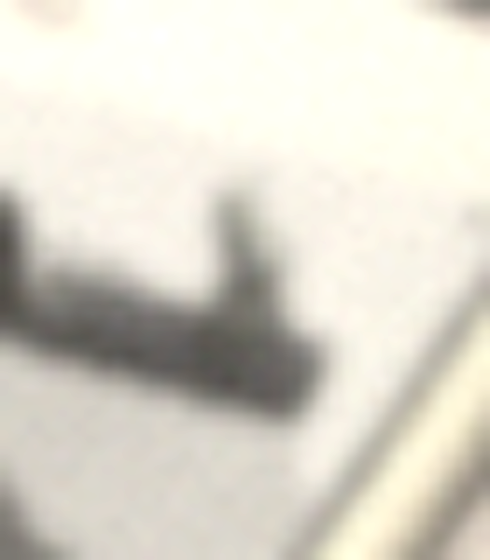

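The wing (crop, 240,260) is seen nearly end-on. The fits give about −38° in world, so I need the jaws at about +52°.

```bash
python3 -m creep '[{"translation":[0,0,0.01],"roll":-0.17,"grip":0.05},{"translation":[0,0,0.02],"roll":-0.34,"grip":0.05},{"translation":[0,0,0.03],"roll":-0.51,"grip":0.05},{"translation":[0,0,0.04],"roll":-0.68,"grip":0.05},{"translation":[0,0,0.05],"roll":-0.85,"grip":0.05},{"translation":[0,0,0.06],"roll":-1.02,"grip":0.05},{"translation":[0,0,0.07],"roll":-1.19,"grip":0.05},{"translation":[0,0,0.08],"roll":-1.36,"grip":0.05},{"translation":[0,0,0.09],"roll":-1.53,"grip":0.05},{"translation":[0,0,0.0945],"roll":-1.7,"grip":0.05}]' 40
python3 -m creep '[{"translation":[0,0,0],"roll":-0.17,"grip":0.05},{"translation":[0,0,0],"roll":-0.34,"grip":0.05},{"translation":[0,0,0],"roll":-0.5,"grip":0.05},{"translation":[0,0,0],"roll":-0.535,"grip":0.05},{"translation":[0.01,0,0],"roll":-0.535,"grip":0.05},{"translation":[0.02,0,0],"roll":-0.535,"grip":0.05},{"translation":[0.03,0,0],"roll":-0.535,"grip":0.05},{"translation":[0.03,0,0],"roll":-0.535,"grip":0.05},{"translation":[0.03,0,0],"roll":-0.535,"grip":0.05},{"translation":[0.03,0,0],"roll":-0.535,"grip":0.05}]'
python3 - <<'E'
from h import *
go(437.5,-166,91)
E
```

```text
time: 15.7
eef_pos: [436.4, -165.6, 170.0]
eef_rot: [0.584, 0.396, 0.587, -0.397]
force: [-0.2, 0.6, 0.1]
finger_gap: 50.4
time: 16.95
eef_pos: [438.0, -166.2, 142.4]
eef_rot: [0.669, 0.229, 0.668, -0.229]
force: [-0.5, 1.7, 0.1]
finger_gap: 50.1
t 16.95 pos [ 438.  -166.2  142.4] F [-0.5  1.7  0.1] gap 50.1
[[0.001, 0.614, 0.789], [-0.0, 0.789, -0.614], [-1.0, 0.0, 0.001]] [-0.52 -0.26  2.06  0.    1.35 -1.43]
tool shift [51.4 -0.2 -0.5] jaw deg 52.1
```

```bash
python3 -m creep '[{"translation":[0.01,0,0],"roll":0,"grip":0.05},{"translation":[0.02,0,0],"roll":0,"grip":0.05},{"translation":[0.03,0,0],"roll":0,"grip":0.05},{"translation":[0.04,0,0],"roll":0,"grip":0.05},{"translation":[0.045,0,0],"roll":0,"grip":0.05},{"translation":[0.05,0,0],"roll":0,"grip":0.05},{"translation":[0.05,0,0],"roll":0,"grip":0.05},{"translation":[0.05,0,0],"roll":0,"grip":0.05},{"translation":[0.05,0,0],"roll":0,"grip":0.05},{"translation":[0.05,0,0],"roll":0,"grip":0.05}]'
python3 -m creep '[{"translation":[0,0,0],"roll":0,"grip":0.04},{"translation":[0,0,0],"roll":0,"grip":0.03},{"translation":[0,0,0],"roll":0,"grip":0.025},{"translation":[0,0,0],"roll":0,"grip":0.02},{"translation":[0,0,0],"roll":0,"grip":0.015},{"translation":[0,0,0],"roll":0,"grip":0.012},{"translation":[0,0,0],"roll":0,"grip":0.008},{"translation":[0,0,0],"roll":0,"grip":0.004},{"translation":[0,0,0],"roll":0,"grip":0.004},{"translation":[0,0,0],"roll":0,"grip":0.004}]' 30
python3 - <<'E'
from h import *
go(437.5,-166,91);print(manip.get_state()['moment'])
E
```

```text
time: 18.2
eef_pos: [437.8, -166.1, 92.1]
eef_rot: [0.669, 0.229, 0.669, -0.229]
force: [-1.1, 0.4, -0.4]
finger_gap: 50.0
time: 19.45
eef_pos: [438.2, -165.2, 92.0]
eef_rot: [0.669, 0.23, 0.669, -0.229]
force: [2.0, 4.9, 1.7]
finger_gap: 16.7
t 19.45 pos [ 438.2 -165.2   92. ] F [2.  4.9 1.7] gap 16.7
[[0.001, 0.614, 0.789], [0.002, 0.789, -0.614], [-1.0, 0.002, 0.0]] [-0.52 -0.2   2.1   0.    1.25 -1.43]
tool shift [ 1.  -1.  -0.1] jaw deg 52.1
[ 0.80074964 -0.47025364 -0.01044713]
```

```bash
python3 -m creep '[{"translation":[0,0,0],"roll":0,"grip":0.002},{"translation":[0,0,0],"roll":0,"grip":0.002},{"translation":[0,0,0],"roll":0,"grip":0.002},{"translation":[0,0,0],"roll":0,"grip":0.002},{"translation":[0,0,0],"roll":0,"grip":0.002},{"translation":[0,0,0],"roll":0,"grip":0.002},{"translation":[0,0,0],"roll":0,"grip":0.002},{"translation":[0,0,0],"roll":0,"grip":0.002},{"translation":[0,0,0],"roll":0,"grip":0.002},{"translation":[0,0,0],"roll":0,"grip":0.002}]' 30
python3 - <<'E'
from h import *
go(437.5,-166,91);print(manip.get_state()['moment'])
E
```

```text
time: 20.7
eef_pos: [438.2, -165.2, 92.0]
eef_rot: [0.669, 0.23, 0.669, -0.229]
force: [2.8, 4.9, 0.8]
finger_gap: 16.7
t 20.7 pos [ 438.2 -165.2   92. ] F [2.8 4.9 0.8] gap 16.7
[[0.001, 0.614, 0.789], [0.002, 0.789, -0.614], [-1.0, 0.002, 0.0]] [-0.52 -0.2   2.1   0.    1.25 -1.43]
tool shift [ 1.  -1.  -0.1] jaw deg 52.1
[ 0.80993444 -0.4382893  -0.04995997]
```

The gap stopped at 16.7 where the wing is 10 thick, so I'll look.

```bash
python3 - <<'E'
from h import *
ims=[]
for n,(v,u) in (('side',(140,265)),('top',(185,275))):
    a=[cap(n)['image'].astype(float) for _ in range(4)];a=np.mean(a,0)
    ims.append(cv2.resize(a[v:v+75,u:u+70] if n=='side' else a[v:v+75,u:u+70],None,fx=5.7,fy=5.7,interpolation=cv2.INTER_CUBIC))
cv2.imwrite('pics/d1.png',np.clip(np.hstack(ims)[...,::-1]*1.6,0,255).astype(np.uint8))
E
```

```text
(no output)
```

View pics/d1.png

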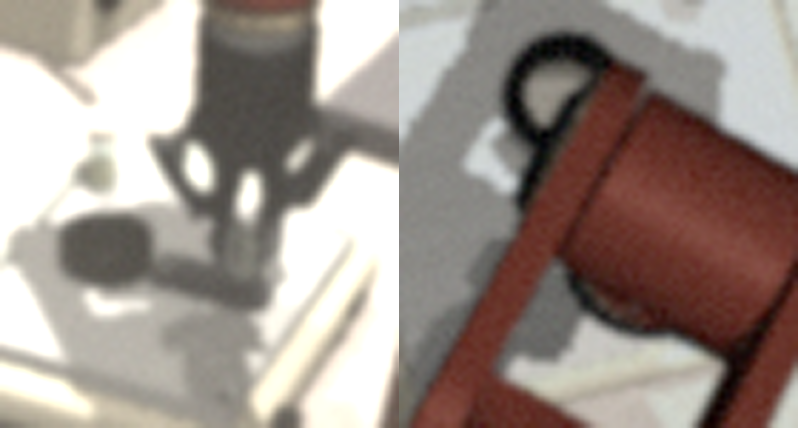

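The side crop shows the fingers at (245,245) straddling the wing, probably skewed on it. I'll turn clockwise a little at a higher grip force and watch gap and moment.

```bash
python3 -m creep '[{"translation":[0,0,0],"roll":0,"grip":0.002},{"translation":[0,0,0],"roll":0.05,"grip":0.002},{"translation":[0,0,0],"roll":0.1,"grip":0.002},{"translation":[0,0,0],"roll":0.15,"grip":0.002},{"translation":[0,0,0],"roll":0.2,"grip":0.002},{"translation":[0,0,0],"roll":0.25,"grip":0.002},{"translation":[0,0,0],"roll":0.3,"grip":0.002},{"translation":[0,0,0],"roll":0.35,"grip":0.002},{"translation":[0,0,0],"roll":0.4,"grip":0.002},{"translation":[0,0,0],"roll":0.4,"grip":0.002}]' 60
python3 - <<'E'
from h import *
go(437.5,-166,91);print(manip.get_state()['moment'])
E
```

```text
time: 22.35
eef_pos: [438.3, -165.2, 92.2]
eef_rot: [0.61, 0.359, 0.61, -0.357]
force: [3.6, 4.5, 2.1]
finger_gap: 14.8
t 22.35 pos [ 438.3 -165.2   92.2] F [3.6 4.5 2.1] gap 14.8
[[0.002, 0.873, 0.488], [0.002, 0.488, -0.873], [-1.0, 0.002, -0.001]] [-0.52 -0.2   2.1   0.    1.25 -1.03]
tool shift [ 1.2 -1.1  0.3] jaw deg 29.2
[ 0.82977295 -0.41548778 -0.0145112 ]
```

```bash
python3 -m creep '[{"translation":[0,0,0],"roll":0.06,"grip":0.002},{"translation":[0,0,0],"roll":0.12,"grip":0.002},{"translation":[0,0,0],"roll":0.18,"grip":0.002},{"translation":[0,0,0],"roll":0.24,"grip":0.002},{"translation":[0,0,0],"roll":0.3,"grip":0.002},{"translation":[0,0,0],"roll":0.36,"grip":0.002},{"translation":[0,0,0],"roll":0.42,"grip":0.002},{"translation":[0,0,0],"roll":0.48,"grip":0.002},{"translation":[0,0,0],"roll":0.5,"grip":0.002},{"translation":[0,0,0],"roll":0.5,"grip":0.002}]'
python3 - <<'E'
from h import *
go(437.5,-166,91);print(manip.get_state()['moment'])
ims=[]
a=np.mean([cap('side')['image'].astype(float) for _ in range(4)],0)
cv2.imwrite('pics/e1.png',np.clip(cv2.resize(a[155:205,280:335],None,fx=10,fy=10,interpolation=cv2.INTER_CUBIC)[...,::-1]*2,0,255).astype(np.uint8))
E
```

```text
time: 23.6
eef_pos: [438.4, -165.2, 92.2]
eef_rot: [0.503, 0.498, 0.502, -0.497]
force: [3.6, 5.8, 0.6]
finger_gap: 15.1
t 23.6 pos [ 438.4 -165.2   92.2] F [3.6 5.8 0.6] gap 15.1
[[0.002, 1.0, 0.01], [0.002, 0.01, -1.0], [-1.0, 0.002, -0.002]] [-0.52 -0.2   2.1   0.    1.25 -0.53]
tool shift [ 1.2 -0.9  0.8] jaw deg 0.6
[ 0.85219451 -0.52594808  0.05240544]
```

View pics/e1.png

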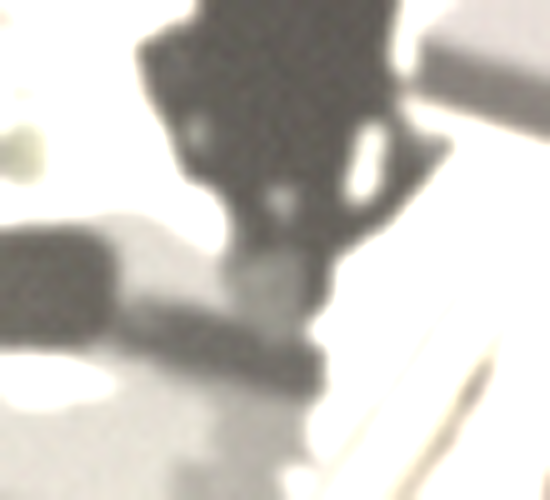

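The wing's broad face is now visible between the fingers at (270,285), so it is turning with them. I'll continue.

```bash
python3 -m creep '[{"translation":[0,0,0],"roll":0.1,"grip":0.002},{"translation":[0,0,0],"roll":0.2,"grip":0.002},{"translation":[0,0,0],"roll":0.3,"grip":0.002},{"translation":[0,0,0],"roll":0.4,"grip":0.002},{"translation":[0,0,0],"roll":0.5,"grip":0.002},{"translation":[0,0,0],"roll":0.6,"grip":0.002},{"translation":[0,0,0],"roll":0.7,"grip":0.002},{"translation":[0,0,0],"roll":0.8,"grip":0.002},{"translation":[0,0,0],"roll":0.9,"grip":0.002},{"translation":[0,0,0],"roll":0.9,"grip":0.002}]'
python3 - <<'E'
from h import *
go(437.5,-166,91);s=manip.get_state();print(s['moment'],s['tau'])
E
```

```text
time: 25.05
eef_pos: [438.6, -165.2, 92.2]
eef_rot: [0.236, 0.668, 0.236, -0.666]
force: [4.3, 5.2, 0.7]
finger_gap: 14.5
t 25.05 pos [ 438.6 -165.2   92.2] F [4.3 5.2 0.7] gap 14.5
[[0.003, 0.629, -0.777], [0.002, -0.777, -0.629], [-1.0, 0.0, -0.003]] [-0.52 -0.2   2.1   0.    1.25  0.37]
tool shift [ 1.2 -0.1  1.3] jaw deg -51.0
[ 0.80920186 -0.67656975  0.00440395] [ -2.75232531 -24.57215846 -32.99650311  -1.60217699   0.23500632
   0.13671623]
```

```bash
python3 -m creep '[{"translation":[0,0,0],"roll":0.05,"grip":0.002},{"translation":[0,0,0],"roll":0.1,"grip":0.002},{"translation":[0,0,0],"roll":0.15,"grip":0.002},{"translation":[0,0,0],"roll":0.2,"grip":0.002},{"translation":[0,0,0],"roll":0.2,"grip":0.002},{"translation":[0,0,0],"roll":0.2,"grip":0.002},{"translation":[0,0,0],"roll":0.2,"grip":0.002},{"translation":[0,0,0],"roll":0.2,"grip":0.002},{"translation":[0,0,0],"roll":0.2,"grip":0.002},{"translation":[0,0,0],"roll":0.2,"grip":0.002}]'
python3 - <<'E'
from h import *
go(437.5,-166,91);s=manip.get_state();print(s['moment'],s['tau'])
E
python3 -m creep '[{"translation":[0,0,0],"roll":0.05,"grip":0.002},{"translation":[0,0,0],"roll":0.1,"grip":0.002},{"translation":[0,0,0],"roll":0.15,"grip":0.002},{"translation":[0,0,0],"roll":0.15,"grip":0.002},{"translation":[0,0,0],"roll":0.15,"grip":0.002},{"translation":[0,0,0],"roll":0.15,"grip":0.002},{"translation":[0,0,0],"roll":0.15,"grip":0.002},{"translation":[0,0,0],"roll":0.15,"grip":0.002},{"translation":[0,0,0],"roll":0.15,"grip":0.002},{"translation":[0,0,0],"roll":0.15,"grip":0.002}]'
python3 - <<'E'
from h import *
go(437.5,-166,91);s=manip.get_state();print(s['moment'],s['tau'])
E
```

```text
time: 26.3
eef_pos: [438.6, -165.3, 92.2]
eef_rot: [0.168, 0.688, 0.169, -0.686]
force: [4.0, 4.1, 0.9]
finger_gap: 14.9
t 26.3 pos [ 438.6 -165.3   92.2] F [4.  4.1 0.9] gap 14.9
[[0.003, 0.463, -0.887], [0.002, -0.887, -0.463], [-1.0, -0.0, -0.003]] [-0.52 -0.2   2.1   0.    1.25  0.57]
tool shift [1.2 0.1 1.3] jaw deg -62.5
[ 0.8612944  -0.64787229 -0.01318841] [-2.74180479e+00 -2.46095127e+01 -3.29758108e+01 -1.57812919e+00
  2.80631231e-01  2.12208013e-02]
time: 27.55
eef_pos: [438.6, -165.3, 92.2]
eef_rot: [0.116, 0.698, 0.117, -0.696]
force: [4.6, 4.3, 1.2]
finger_gap: 14.4
t 27.55 pos [ 438.6 -165.3   92.2] F [4.6 4.3 1.2] gap 14.4
[[0.003, 0.325, -0.946], [0.001, -0.946, -0.325], [-1.0, -0.0, -0.003]] [-0.52 -0.2   2.1   0.    1.25  0.72]
tool shift [1.2 0.3 1.3] jaw deg -71.0
[ 0.77591324 -0.6775806  -0.00470025] [-2.69779131e+00 -2.46349937e+01 -3.29622531e+01 -1.55794300e+00
  3.10549764e-01  2.09136255e-02]
```

```bash
for i in 1 2; do python3 -m creep '[{"translation":[0,0,0],"roll":0.05,"grip":0.002},{"translation":[0,0,0],"roll":0.1,"grip":0.002},{"translation":[0,0,0],"roll":0.15,"grip":0.002},{"translation":[0,0,0],"roll":0.15,"grip":0.002},{"translation":[0,0,0],"roll":0.15,"grip":0.002},{"translation":[0,0,0],"roll":0.15,"grip":0.002},{"translation":[0,0,0],"roll":0.15,"grip":0.002},{"translation":[0,0,0],"roll":0.15,"grip":0.002},{"translation":[0,0,0],"roll":0.15,"grip":0.002},{"translation":[0,0,0],"roll":0.15,"grip":0.002}]' >/dev/null
python3 - <<'E'
from h import *
go(437.5,-166,91);s=manip.get_state();print(s['moment'],s['tau'][5])
E
done
```

```text
t 28.8 pos [ 438.5 -165.4   92.2] F [3.2 4.3 1.2] gap 14.7
[[0.002, 0.181, -0.983], [0.001, -0.983, -0.181], [-1.0, -0.001, -0.002]] [-0.52 -0.2   2.1   0.    1.25  0.87]
tool shift [1.2 0.4 1.1] jaw deg -79.6
[ 0.79523683 -0.5813066   0.4293849 ] 0.42222208343446255
t 30.05 pos [ 437.  -165.4   92.2] F [-3.2  4.4  5.2] gap 14.8
[[-0.002, 0.032, -0.999], [0.001, -0.999, -0.032], [-1.0, -0.001, 0.002]] [-0.52 -0.2   2.1  -0.    1.25  1.02]
tool shift [ 1.2  0.6 -0.5] jaw deg -88.2
[0.7334794  0.50549545 0.20591716] 0.16883283387869596
```

A stop appeared at jaw −79.6° (moment 0.43 N m). After that the pads slipped on the wing, which fits a wing seated at base x, i.e. jaw −76°. I'll open, square up to −76°, and regrip.

```bash
python3 -m creep '[{"translation":[0,0,0],"roll":0,"grip":0.03},{"translation":[0,0,0],"roll":0,"grip":0.04},{"translation":[0,0,0],"roll":-0.05,"grip":0.04},{"translation":[0,0,0],"roll":-0.1,"grip":0.04},{"translation":[0,0,0],"roll":-0.15,"grip":0.04},{"translation":[0,0,0],"roll":-0.21,"grip":0.04},{"translation":[0,0,0],"roll":-0.21,"grip":0.04},{"translation":[0,0,0],"roll":-0.21,"grip":0.04},{"translation":[0,0,0],"roll":-0.21,"grip":0.04},{"translation":[0,0,0],"roll":-0.21,"grip":0.04}]'
python3 - <<'E'
from h import *
go(437.5,-166,91);s=manip.get_state();print(s['moment'],s['tau'][5])
for i in range(2):
    P=cloud(cap('side')).reshape(-1,3)
    m=(P[:,2]>100)&(P[:,2]<119)&(np.hypot(P[:,0]-437.5,P[:,1]+166)<26)
    p=P[m];d=p[:,:2]-[437.5,-166];y=np.array([-.242,.97]);x=np.array([.97,.242])
    print(m.sum(),np.histogram(d@y,bins=range(-25,30,5)),np.histogram(d@x,bins=range(-25,30,5))[0])
E
```

```text
time: 31.3
eef_pos: [437.6, -166.0, 91.8]
eef_rot: [0.085, 0.702, 0.085, -0.702]
force: [-0.1, 0.7, -0.7]
finger_gap: 40.0
t 31.3 pos [ 437.6 -166.    91.8] F [-0.1  0.7 -0.7] gap 40.0
[[0.0, 0.238, -0.971], [-0.0, -0.971, -0.238], [-1.0, 0.0, -0.0]] [-0.52 -0.2   2.1  -0.    1.25  0.81]
tool shift [ 0.8 -0.   0.1] jaw deg -76.2
[ 0.00048959  0.0468922  -0.06209505] 0.0021843211288796738
33 (array([7, 6, 0, 2, 3, 7, 5, 0, 1, 2]), array([-25, -20, -15, -10,  -5,   0,   5,  10,  15,  20,  25])) [ 0  0 10 11  9  2  1  0  0  0]
27 (array([3, 4, 0, 0, 2, 8, 4, 0, 1, 3]), array([-25, -20, -15, -10,  -5,   0,   5,  10,  15,  20,  25])) [ 0  0  6 15  4  2  0  0  0  0]
```

```bash
python3 -m creep '[{"translation":[0,0,0],"roll":0,"grip":0.03},{"translation":[0,0,0],"roll":0,"grip":0.025},{"translation":[0,0,0],"roll":0,"grip":0.02},{"translation":[0,0,0],"roll":0,"grip":0.016},{"translation":[0,0,0],"roll":0,"grip":0.012},{"translation":[0,0,0],"roll":0,"grip":0.008},{"translation":[0,0,0],"roll":0,"grip":0.004},{"translation":[0,0,0],"roll":0,"grip":0.004},{"translation":[0,0,0],"roll":0,"grip":0.004},{"translation":[0,0,0],"roll":0,"grip":0.004}]' 40
python3 - <<'E'
from h import *
go(437.5,-166,91);s=manip.get_state();print(s['moment'],s['tau'][5])
E
```

```text
time: 32.65
eef_pos: [437.6, -165.6, 91.9]
eef_rot: [-0.085, -0.702, -0.085, 0.702]
force: [-3.1, 5.0, 3.9]
finger_gap: 15.7
t 32.65 pos [ 437.6 -165.6   91.9] F [-3.1  5.   3.9] gap 15.7
[[-0.0, 0.239, -0.971], [0.001, -0.971, -0.239], [-1.0, -0.001, 0.0]] [-0.52 -0.2   2.1   0.    1.25  0.81]
tool shift [0.9 0.3 0.2] jaw deg -76.2
[ 8.21722247e-01  4.00483467e-01 -1.01285094e-04] 0.004680771671701223
```

The moment is zero, so it is not skewed against the stop. The gap varies steadily with grip force (16.7, 15.7, 14.8 mm at 30, 40, 60 N), which suggests compliance, not skew. I'll press gently clockwise to confirm the seat.

```bash
python3 -m creep '[{"translation":[0,0,0],"roll":0,"grip":0.002},{"translation":[0,0,0],"roll":0,"grip":0.002},{"translation":[0,0,0],"roll":0.02,"grip":0.002},{"translation":[0,0,0],"roll":0.04,"grip":0.002},{"translation":[0,0,0],"roll":0.06,"grip":0.002},{"translation":[0,0,0],"roll":0.07,"grip":0.002},{"translation":[0,0,0],"roll":0.07,"grip":0.002},{"translation":[0,0,0],"roll":0.07,"grip":0.002},{"translation":[0,0,0],"roll":0.07,"grip":0.002},{"translation":[0,0,0],"roll":0.07,"grip":0.002}]' 80
python3 - <<'E'
from h import *
go(437.5,-166,91);s=manip.get_state();print(s['moment'],s['tau'][5])
E
```

```text
time: 33.9
eef_pos: [437.6, -165.6, 92.1]
eef_rot: [-0.06, -0.704, -0.061, 0.705]
force: [-3.6, 5.2, 6.2]
finger_gap: 13.7
t 33.9 pos [ 437.6 -165.6   92.1] F [-3.6  5.2  6.2] gap 13.7
[[-0.001, 0.171, -0.985], [0.001, -0.985, -0.171], [-1.0, -0.001, 0.0]] [-0.52 -0.2   2.1   0.    1.25  0.88]
tool shift [1.1 0.4 0.1] jaw deg -80.1
[0.90989746 0.54913982 0.3817505 ] 0.4201797768473625
```

Seat confirmed: 0.38 N m after only 4°, with no slip. Now I'll back off a quarter turn to jaw about +14°, which is roll −1.64 including unwinding the preload.

```bash
python3 -m creep '[{"translation":[0,0,0],"roll":-0.15,"grip":0.002},{"translation":[0,0,0],"roll":-0.3,"grip":0.002},{"translation":[0,0,0],"roll":-0.45,"grip":0.002},{"translation":[0,0,0],"roll":-0.6,"grip":0.002},{"translation":[0,0,0],"roll":-0.75,"grip":0.002},{"translation":[0,0,0],"roll":-0.9,"grip":0.002},{"translation":[0,0,0],"roll":-1.05,"grip":0.002},{"translation":[0,0,0],"roll":-1.2,"grip":0.002},{"translation":[0,0,0],"roll":-1.3,"grip":0.002},{"translation":[0,0,0],"roll":-1.4,"grip":0.002}]' 80
python3 -m creep '[{"translation":[0,0,0],"roll":-0.08,"grip":0.002},{"translation":[0,0,0],"roll":-0.16,"grip":0.002},{"translation":[0,0,0],"roll":-0.2,"grip":0.002},{"translation":[0,0,0],"roll":-0.23,"grip":0.002},{"translation":[0,0,0],"roll":-0.24,"grip":0.002},{"translation":[0,0,0],"roll":-0.24,"grip":0.002},{"translation":[0,0,0],"roll":-0.24,"grip":0.002},{"translation":[0,0,0],"roll":-0.24,"grip":0.002},{"translation":[0,0,0],"roll":-0.24,"grip":0.002},{"translation":[0,0,0],"roll":-0.24,"grip":0.002}]'
python3 - <<'E'
from h import *
go(437.5,-166,91);s=manip.get_state();print(s['moment'],s['joint_vel'])
ims=[]
for n,(v,u) in (('side',(140,260)),('top',(180,265))):
    a=np.mean([cap(n)['image'].astype(float) for _ in range(4)],0)
    ims.append(cv2.resize(a[v:v+75,u:u+70],None,fx=5.7,fy=5.7,interpolation=cv2.INTER_CUBIC))
cv2.imwrite('pics/f1.png',np.clip(np.hstack(ims)[...,::-1]*1.8,0,255).astype(np.uint8))
E
```

```text
time: 35.15
eef_pos: [438.5, -166.3, 92.2]
eef_rot: [0.502, 0.5, 0.5, -0.499]
force: [1.3, 2.2, 2.0]
finger_gap: 14.0
time: 36.4
eef_pos: [438.6, -166.3, 92.2]
eef_rot: [0.557, 0.437, 0.555, -0.436]
force: [5.8, 1.1, 0.8]
finger_gap: 13.7
t 36.4 pos [ 438.6 -166.3   92.2] F [5.8 1.1 0.8] gap 13.7
[[0.003, 0.971, 0.237], [-0.001, 0.237, -0.971], [-1.0, 0.002, 0.002]] [-0.52 -0.2   2.1   0.    1.25 -0.76]
tool shift [ 1.2 -1.  -0.6] jaw deg 13.7
[ 0.31029511 -0.86452181 -0.03038388] [ 4.47973744e-04  7.55702269e-05 -4.17814681e-04  3.06807032e-04
  8.77363131e-05  3.38952754e-04]
```

View pics/f1.png

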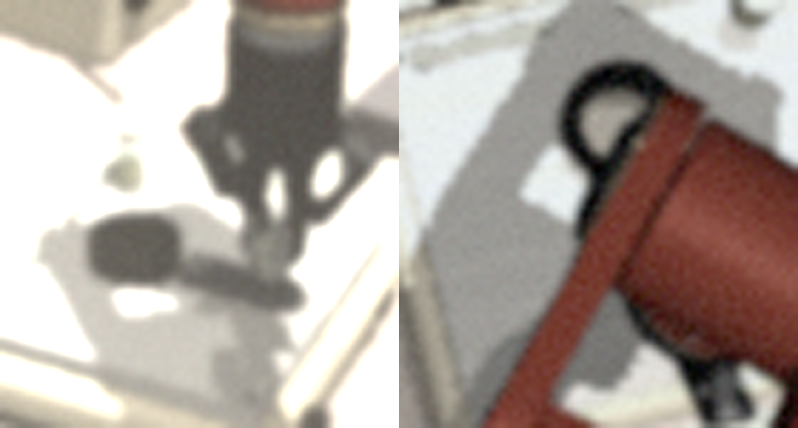

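The final view shows the ring flat in the opening (side crop, 135,245) with a clear gap to the gripper, and the wing held between the fingers (270,250). Handing in.

```bash
python3 -c "
from bench import manip
print(manip.hand_in())"
```

```text
the job is handed in; nothing more can be done
None
```

I lifted the dish ring off its post, lowered it into the light base's opening and let go. I then turned the wing screw clockwise to its stop, backed it off a quarter turn, and handed in at about 37 s with the wing still gripped. No verdict is reported, so this rests on my own checks.

- **Ring:** it stopped at the predicted home height (TCP z 63.4 mm, 63.5 expected) under 9 N of push. After release its top measured about 84–85 mm (84 expected), and in the last picture it sits flat with the gripper clear of it.
- **Wing screw:** pressing clockwise gave 0.38–0.43 N m at the seat. The jaws now stand 89.9° back from the aligned seat position, the arm is still, and the grip is set at 80 N. The screw angle itself was worked out from the jaw rotation, not measured directly.
- **Grip slipped once:** while first seating the screw, the pads slipped several degrees on the wing. I opened, squared up and regripped, then confirmed the seat again before backing off.
- **Unexplained gap:** the finger opening on the 10 mm wing read 13.7–16.7 mm and shrank with more grip force. I put this down to finger compliance but did not confirm it.
- **Other objects:** I kept the moves clear of the bystanders and saw nothing displaced in the views I took, but I did not measure their positions at the end.

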